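Clear the charging dock and seat the battery pack on it

ROBOT

A 6-joint arm with a two-finger parallel gripper is mounted at the origin on a cart in front of the work surface, level with it; the furniture and walls round the work are solid. World frame = base frame: x ahead of the robot, y to its left, z up, the work surface at z = 0. Lengths are in m, angles in rad, forces in N, time in s.
With the tool pointing down it reaches from about 0.375 to 0.9 m from the base axis. Payload 3.1 kg.
Tool frame: the origin (TCP) lies at the centre of the arm's flange, where the gripper is bolted on; the fingertips stand 173 mm ahead of it and the grasp point (between the pads) lies 155 mm ahead of it; z points along the fingers, x is the direction in which the jaws open and shut, and the axes are right-handed (so a half turn about z gives the same grasp; the last joint's range is limited). The gripper opens to 85 mm and grips with 20 to 120 N. Pads are 22 mm wide; open, the fingers measure 114 mm over their backs; the gripper's body (76 mm by 85 mm) begins 54 mm behind the grasp point. The pads swing forward as they close: fully open they stand 13 mm farther back than shut.
Start: joints at [-1.435, 0.527, 1.433, -0, 1.181, -0.178], TCP at [0.194, -0.594, 0.405] pointing down, gripper open.
Joint ranges: [-3.08, 3.08], [-0.75, 2.2], [0.22, 2.44], [-1.43, 4.57], [0, 2.65], [-2.85, 2.85]. Speed limits (rad/s): [2.79, 2.79, 3.14, 3.14, 3.14, 3.14].

INTERFACE

Orientations are given as a unit quaternion [x, y, z, w].
In Python, from station import manip gives the robot as it stands.
- The arm moves only by the shell command python3 -m jog 'ROWS' [OPENING] [FORCE]. ROWS is JSON, a list that holds one entry, the list of rows, each a list of 4 numbers: the shift along the world's x, y, z in mm, then the turn about the world's z in degrees. A call has exactly 8 rows; each row shifts and turns the commanded pose from where the row before left it; what a row does not reach is not made up. A row lasts 1/8 s, in which the tool goes at most 62.5 mm and 10.7 degrees, less where a joint would pass 70% of its speed; a pose out of reach is approached as far as the arm can. A call is refused whole if a number of a shift passes 62.5 or a number of a turn 10.7, either way. A call with a gripper value outside its range is refused whole. OPENING is the opening in per cent of the stroke, from 0 (shut) to 100 (fully open), set as the call begins (- or left out, the last holds). The fingers move at their own pace and stop on an object; FORCE is the grip in N (left out, the last holds). Time passes only in rows, so rows that do not move let the fingers close, or fill a call up. It gives the time, the measured TCP pose, the force and the opening at its end, in the units of the state.
- manip.sense(): the state, without advancing time (a new reading comes with each control period).
- manip.snapshot(name): name is "scene" or "top" or "wrist"; returns the picture (384x512x3 uint8, red, green, blue); there is no depth.
- manip.camera_info(name): a dict with "fx", "fy", "cx", "cy" (pixels), "k1" (the pictures are not rectified: a ray, as slopes to the right and down, at radius r is drawn at 1 + k1 r^2 times it, then the intrinsics apply), "R" (3x3) and "t" (3): a world point X has camera coordinates R X + t. Camera axes: x right, y down, z forward; pixel columns grow to the right and rows downward; lengths in m; the calibration is good to about 2 mm. A picture is of the moment at which its call begins: read the wrist's pose just before it. camera_info takes no time and is no camera call; for the wrist camera it gives the pose at the moment of the call.
- manip.sign_off(): hands the job in, once; it reports no verdict.
The state is a dict: "t": time; "q": joint angles; "qd": joint speeds; "tau": joint torques, N m; "tcp_pos": TCP position; "tool_rot": TCP orientation; "force": force on the tool from outside, world axes, zero at the start; "ft_torque": the same for the moment, N m; "finger_gap": opening from 0.0 (shut) to 1.0 (fully open).
Only numpy, scipy, OpenCV 4.12 (cv2) and the standard library are available. Lean on these libraries where they do the work, as an engineer would, in place of code of your own. Each camera call takes 0.05 s, during which the arm holds its last target. There are 200 camera calls.

TASK

The charging dock is blocked: first lift the dark jar off it and stand the jar upright in the shallow tray. Then lift the battery pack out of its rack, stand it upright on the bare worktop and let go, because the dock's cheeks leave room only for fingers at the pack's front and back; take it again that way and seat it gently, fully home on the dock's pegs, with its window side facing the same way as the dock's front, and let go. Leave the tape roll and the torch where they are, and do not tip the jar or the pack over.

Things in the scene. Friction and masses are not known exactly. Their poses are not given: they have to be found in the camera images.
- dock: fixed white charging dock; origin: centre of its underside; front: -x (black bar along that edge; cable gland at back). Plinth 88 (x) x 96 (y) x 14 mm. Two upright cheeks 44 (x) x 8 (y) mm at y = +-37 mm reach 116 mm above the worktop, 66 mm gap, open to front and back. Three steel pegs, 8 mm diameter, 8 mm tall, stand on the plinth at (x, y) = (-12, 0), (12, 18), (12, -18) mm
- dock_seat (a point): centre of the dock's seat, on the plinth's top between the cheeks, 14 mm above the worktop; axes as the dock's. The seated pack's origin lies here and its axes agree with the dock's
- rack: rack for the pack, fixed, bright bent steel sheet. Floor plate 76 (x) x 100 (y) x 4 mm; origin at the centre of its underside. Two upright walls, 50 (x) x 3 (y) mm, stand at y = +-27.5 mm and reach 108 mm above the worktop, leaving a 52 mm gap, open at the rack's +x and -x ends
- tray: shallow square open tray, fixed, plain aluminium, 140 x 140 x 18 mm, 3 mm walls; origin at the centre of its underside
- tray_in (a point): centre of the tray's inner floor, 3 mm above the worktop; axes as the tray's
- pack: grey battery pack, 46 (x) x 58 (y) x 100 (z) mm, 0.25 kg; origin: centre of its underside, z up. Front (-x) has a black window above a round button. Sockets 11 mm square, 12 mm deep in the underside at (x, y) = (-12, 0), (12, 18), (12, -18) mm fit the pegs one way round only. Starts upright on the rack's floor, front and back (x) at the rack's walls: can be gripped there only by its width (y)
- jar: dark round jar with a black cap, 49 mm diameter x 87 mm tall, about 0.15 kg; origin at the centre of its underside, z up. At the start it stands upright on the tips of the dock's pegs, between the cheeks; it can be gripped there across the dock's x
- tape_roll: bystander: roll of amber tape lying flat, 46 mm diameter x 25 mm; origin at the centre of its underside
- torch: bystander: black pocket torch lying on its side, 30 x 116 x 31 mm, long along its y; origin at the centre of its underside
Not all that is in view belongs to the job. What is shaped like the rack but blue is not meant. What is shaped like the jar but orange is not meant.

How it is judged:
By the outcome, as a careful person would: the job done as asked, in the order asked, and still so for the second after the job is handed in, with the robot touching nothing.
It also fails if it takes over 72 s, if anything falls off the work surface, if the arm or the gripper's body presses on something with over 40 N, if the wrist force passes 120 N, or if a joint passes its speed limit or range.

## Working session

There is one attempt and no reset: what is moved stays moved. The work goes in short steps, Python scripts to look and compute and a shell command to move; the robot and the scene stay as the last step left them, time stands still between calls to the robot, and variables do not carry over. Pictures are saved under pics/ and viewed, about 8 in all and at most 12, crops included, and the job is handed in when it is done.

```bash
ls; mkdir -p pics; python3 - <<'E'
from station import manip
import cv2,numpy as np
for n in ["scene","top"]:
    im=manip.snapshot(n); cv2.imwrite(f"pics/{n}0.png",cv2.resize(im[:,:,::-1],(800,600),interpolation=cv2.INTER_CUBIC))
    print(n,manip.camera_info(n))
s=manip.sense();print(s['t'],s['tcp_pos'],s['tool_rot'],s['finger_gap'])
E
```

```text
pics
scene {'fx': 357.6328968053674, 'fy': 357.6328968053674, 'cx': 254.89106209642375, 'cy': 188.97593344095614, 'k1': -0.07877542403243727, 'R': array([[-0.82253496, -0.56831523,  0.02130802],
       [-0.36502419,  0.4988347 , -0.78607969],
       [ 0.43611188, -0.65435597, -0.61775779]]), 't': array([0.46411042, 0.23015003, 0.67641394])}
top {'fx': 432.25263640500646, 'fy': 432.25263640500646, 'cx': 258.3148217983091, 'cy': 196.6858029252003, 'k1': -0.1366959010751157, 'R': array([[-0.0143178 , -0.99988103,  0.00573752],
       [-0.99002605,  0.0133719 , -0.14024842],
       [ 0.14015501, -0.00768835, -0.99009972]]), 't': array([0.00548535, 0.57831584, 1.20679089])}
0.1 [ 0.19350659 -0.59396559  0.40381379] [ 8.09201781e-01 -5.87529964e-01 -6.98823128e-04 -7.28414517e-04] 0.9990746544818079
```

View pics/scene0.png

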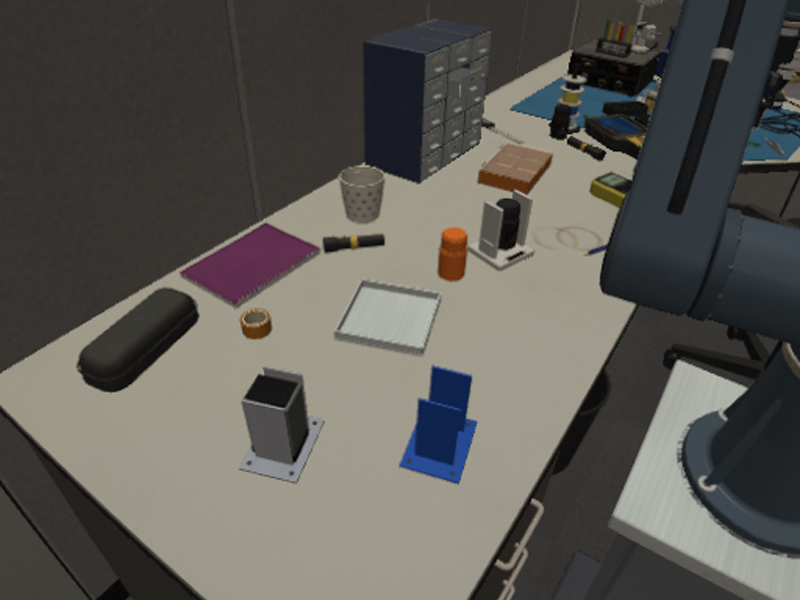

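View pics/top0.png

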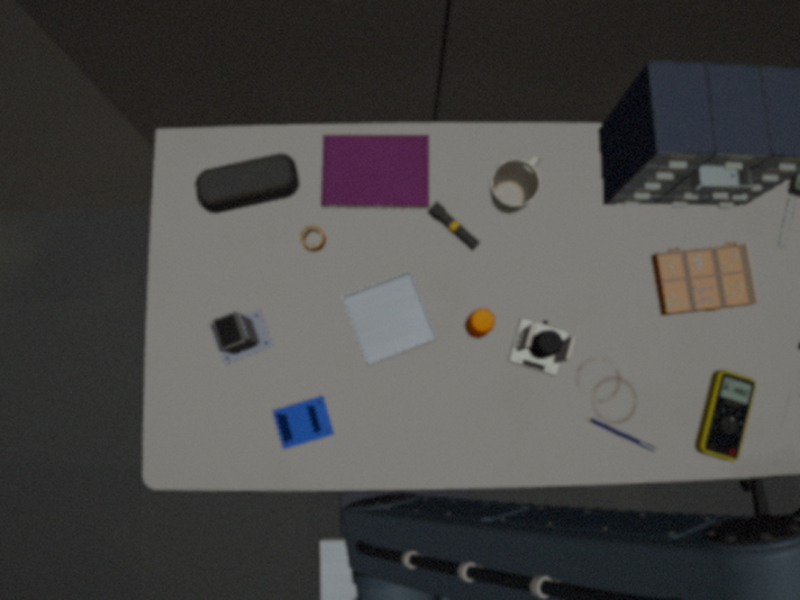

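The scene shows the jar in the dock with the black bar facing the robot, and the pack in the steel rack at left. In the top view the dock is at about (543,347), the rack at (240,335) and the tray at (388,318). I'll enlarge these.

```bash
cat > h.py <<'E'
import numpy as np,cv2
from station import manip
from scipy.spatial.transform import Rotation as Ro
def ray(c,u,v):
    x,y=(u-c['cx'])/c['fx'],(v-c['cy'])/c['fy']; rd=np.hypot(x,y); r=rd
    for _ in range(20): r=rd/(1+c['k1']*r*r)
    s=r/rd if rd>0 else 1
    d=c['R'].T@np.array([x*s,y*s,1]); return -c['R'].T@c['t'],d
def at(c,u,v,z):
    o,d=ray(c,u,v); return o+d*(z-o[2])/d[2]
def proj(c,X):
    p=c['R']@np.asarray(X,float)+c['t']; x,y=p[:2]/p[2]; f=1+c['k1']*(x*x+y*y)
    return np.array([c['cx']+c['fx']*x*f,c['cy']+c['fy']*y*f])
def crop(im,u0,v0,w,h,k):
    o=cv2.resize(im[v0:v0+h,u0:u0+w,::-1],None,fx=k,fy=k,interpolation=cv2.INTER_CUBIC)
    return np.ascontiguousarray(o)
def rot():
    s=manip.sense(); R=Ro.from_quat(s['tool_rot']).as_matrix()
    return s,np.degrees(np.arctan2(R[1,0],R[0,0])),R
E
python3 - <<'E'
from h import *
im=manip.snapshot("top"); im2=manip.snapshot("scene")
def b(i,u,v): return crop(i,u,v,56,42,7)
o=np.vstack([np.hstack([b(im,320,200),b(im,128,193)]),np.hstack([crop(im,212,168,72,70,4)[:280,:], np.zeros((280,0,3),np.uint8)]) if 0 else np.hstack([b(im2,292,118)*1,b(im2,150,230)])])
cv2.imwrite("pics/c1.png",np.clip(o*1.3,0,255).astype(np.uint8)); print(o.shape)
c=manip.camera_info("top")
k=512/800
for n,u,v,z in [("dock",543,347,.014),("rack",240,335,.004),("tray",388,318,.018)]: print(n,at(c,u*k,v*k,z))
t=[at(c,u*k,v*k,.018) for u,v in [(343,296),(408,273),(435,338),(369,363)]]
print(np.round(t,3),np.mean(t,0),[np.linalg.norm(t[i]-t[i-1]) for i in range(4)])
E
```

```text
(588, 784, 3)
dock [ 0.5030115  -0.26450032  0.014     ]
rack [0.534516   0.30946907 0.004     ]
tray [0.56171104 0.0268602  0.018     ]
[[ 0.605  0.111  0.018]
 [ 0.647 -0.012  0.018]
 [ 0.523 -0.061  0.018]
 [ 0.478  0.063  0.018]] [0.56309795 0.02547559 0.018     ] [np.float64(0.1357214133079579), np.float64(0.1304107779980374), np.float64(0.13350630986231443), np.float64(0.131734192295344)]
```

View pics/c1.png

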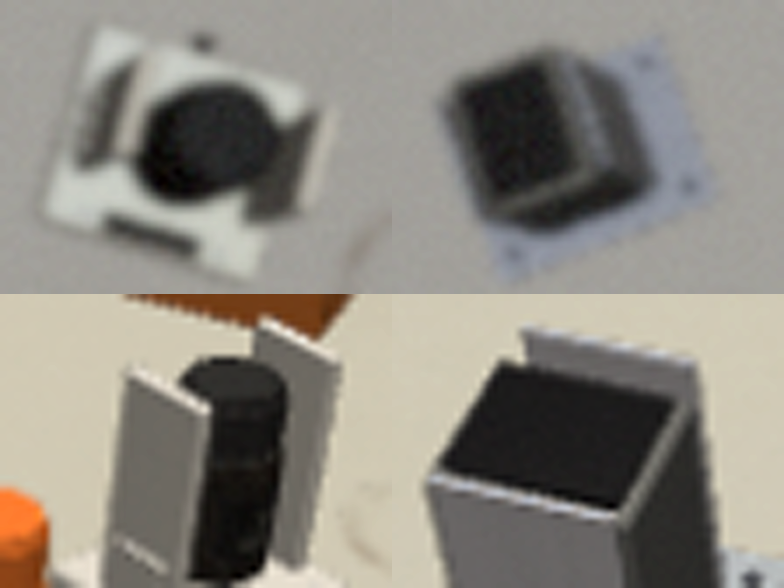

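```bash
python3 - <<'E'
from h import *
c=manip.camera_info("top"); cs=manip.camera_info("scene")
def P(u,v,z,c=c,ou=320,ov=200): return at(c,ou+u/7-.43,ov+v/7-.43,z)
TL,BL,BR=P(97,25,.014),P(45,218,.014),P(255,280,.014)
print("dock",TL,BL,BR,np.linalg.norm(TL-BL),np.linalg.norm(BR-BL),"c",(TL+BR)/2)
a=TL-BL;b=BR-BL;print("yaw x from left edge",np.degrees(np.arctan2(a[1],a[0])),"from front edge(-y)",np.degrees(np.arctan2(b[0],-b[1])))
print("jar top(z=.109)",P(207,142,.109))
A,B,C=[P(u-392,v,.004,ou=128,ov=193) for u,v in [(660,35),(712,195),(505,280)]]
print("rack",A,B,C,np.linalg.norm(A-B),np.linalg.norm(C-B),"c",(A+C)/2)
for p,q in[(A,B),(C,B)]:d=p-q;print(np.degrees(np.arctan2(d[1],d[0])))
T=[P(u-392,v,.108,ou=128,ov=193) for u,v in [(445,95),(548,48),(595,175),(488,212)]]
print("packtop",np.round(T,3),np.mean(T,0),[np.linalg.norm(T[i]-T[i-1]) for i in range(4)])
D=[at(cs,150+(u-392)/7-.43,230+(v-294)/7-.43,.104) for u,v in [(500,362),(680,402),(615,510),(440,472)]]
print("packtop scene",np.round(D,3),np.mean(D,0))
k=.64
o=[at(c,u*k,v*k,z)for u,v,z in[(481,322,.087),(312,238,.025),(454,226,.03)]];print("orange,tape,torch",np.round(o,3))
s,y,R=rot();print(y,R.round(2))
E
```

```text
dock [ 0.5598384  -0.22463782  0.014     ] [ 0.47872415 -0.19969227  0.014     ] [ 0.45109408 -0.28773117  0.014     ] 0.08486343199276292 0.09227279273314376 c [ 0.50546624 -0.2561845   0.014     ]
yaw x from left edge -17.094542641650076 from front edge(-y) -17.42390972349871
jar top(z=.109) [ 0.50152    -0.24878309  0.109     ]
rack [0.58459943 0.27328239 0.004     ] [0.51590767 0.25006489 0.004     ] [0.48069537 0.33840462 0.004     ] 0.07250938340085622 0.09509897137898014 c [0.5326474 0.3058435 0.004    ]
18.67501640812303
111.73227262144617
packtop [[0.547 0.337 0.108]
 [0.565 0.296 0.108]
 [0.515 0.276 0.108]
 [0.501 0.319 0.108]] [0.53209277 0.30688651 0.108     ] [np.float64(0.0496314641029226), np.float64(0.044597645305633385), np.float64(0.05389276834900605), np.float64(0.04444664067622612)]
packtop scene [[0.562 0.301 0.104]
 [0.514 0.284 0.104]
 [0.502 0.32  0.104]
 [0.546 0.337 0.104]] [0.53095856 0.31061254 0.104     ]
orange,tape,torch [[ 0.544 -0.139  0.087]
 [ 0.716  0.17   0.025]
 [ 0.735 -0.101  0.03 ]]
-71.96349450929593 [[ 0.31 -0.95 -0.  ]
 [-0.95 -0.31  0.  ]
 [-0.   -0.   -1.  ]]
```

```bash
python3 -m jog '[[[38.5,42.5,0,6.9],[38.5,42.5,0,6.9],[38.5,42.5,0,6.9],[38.5,42.5,0,6.9],[38.5,42.5,0,6.9],[38.5,42.5,0,6.9],[38.5,42.5,0,6.9],[38.5,42.5,0,6.9]]]' 100; python3 - <<'E'
from h import *
s,y,R=rot();print(s['t'],s['tcp_pos'],y)
c=manip.camera_info("wrist");im=manip.snapshot("wrist")
cv2.imwrite("pics/w1.png",cv2.resize(im[:,:,::-1],(800,600),interpolation=cv2.INTER_CUBIC))
import pickle;pickle.dump(c,open("w1.pkl","wb"));print(c)
E
```

```text
t: 1.2
tcp_pos: [0.5026, -0.2527, 0.4047]
tool_rot: [0.99, -0.144, 0.0, 0.0]
force: [-0.0, -0.2, -0.4]
finger_gap: 1.002
1.2 [ 0.502609   -0.25273611  0.40468684] -16.536253804335292
{'fx': 335.66356798100486, 'fy': 335.66356798100486, 'cx': 257.6122836282418, 'cy': 199.10454354532473, 'k1': -0.053489979949318076, 'R': array([[ 9.58129080e-01, -2.86336059e-01,  5.71684998e-04],
       [-2.76285536e-01, -9.23970294e-01,  2.64471544e-01],
       [-7.51995196e-02, -2.53555826e-01, -9.64393320e-01]]), 't': array([-0.55302189, -0.12839833,  0.35170169])}
```

View pics/w1.png

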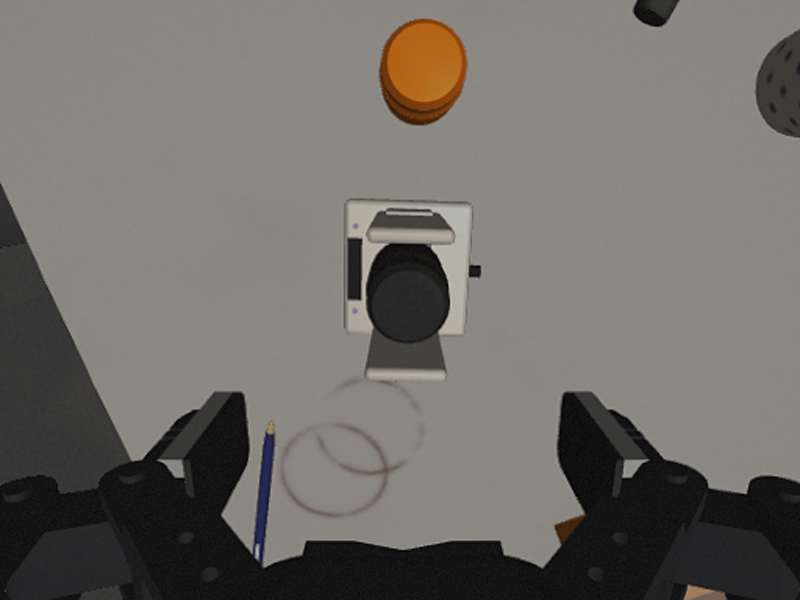

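The wrist view shows the dock plinth corners at (346,200), (472,204), (465,335) and (346,334), the jar cap centred at (408,302), and the cheek tops at rows 238 and 376.

```bash
python3 - <<'E'
from h import *
import pickle;c=pickle.load(open("w1.pkl","rb"));k=.64
f=lambda u,v,z:at(c,u*k-.2,v*k-.2,z)
q=[f(u,v,.014) for u,v in [(346,200),(472,204),(465,335),(346,334)]]
print(np.round(q,4),np.mean(q,0))
print([np.linalg.norm(q[i]-q[i-1]) for i in range(4)])
for a,b,off in[(0,1,0),(3,2,0),(0,3,90),(1,2,90)]:d=q[b]-q[a];print(np.degrees(np.arctan2(d[1],d[0]))+off)
print("jar",f(408,302,.109))
ch=[f(u,v,.116) for u,v in [(368,239),(454,239),(446,376),(365,376)]];print("cheeks",np.round(ch,4),np.mean(ch,0))
for a,b in[(0,1),(3,2)]:d=ch[b]-ch[a];print(np.degrees(np.arctan2(d[1],d[0])),np.linalg.norm(d))
E
```

```text
[[ 0.4784 -0.1968  0.014 ]
 [ 0.5591 -0.2237  0.014 ]
 [ 0.5307 -0.312   0.014 ]
 [ 0.4488 -0.2867  0.014 ]] [ 0.50423772 -0.25481012  0.014     ]
[np.float64(0.09469167311189393), np.float64(0.08500014670997051), np.float64(0.09281080214769606), np.float64(0.08567639287527137)]
-18.417135467127142
-17.156171278351078
-18.227335621377634
-17.818813667941313
jar [ 0.50424909 -0.25324402  0.109     ]
cheeks [[ 0.4949 -0.2153  0.116 ]
 [ 0.5354 -0.2274  0.116 ]
 [ 0.5125 -0.2959  0.116 ]
 [ 0.4715 -0.2836  0.116 ]] [ 0.50358538 -0.25553192  0.116     ]
-16.629762096288733 0.042235780431375367
-16.6563518603374 0.042720656252004025
```

```bash
python3 -m jog '[[[1.5,-1,-30,-0.5],[0,0,-30,0],[0,0,-30,0],[0,0,-25,0],[0,0,-20,0],[0,0,-15,0],[0,0,-10,0],[0,0,-4,0]]]' 100 | tail -4 ; python3 -m jog '[[[0,0,0,0],[0,0,0,0],[0,0,0,0],[0,0,0,0],[0,0,0,0],[0,0,0,0],[0,0,0,0],[0,0,0,0]]]' 0 35
```

```text
tcp_pos: [0.5031, -0.2553, 0.2403]
tool_rot: [0.989, -0.15, -0.0, -0.0]
force: [-0.4, 0.1, 0.5]
finger_gap: 1.003
t: 3.25
tcp_pos: [0.5032, -0.2555, 0.2416]
tool_rot: [0.989, -0.15, 0.001, 0.0]
force: [-0.7, 0.1, 6.0]
finger_gap: 0.539
```

```bash
python3 -m jog '[[[0,0,5,0],[0,0,15,0],[0,0,25,0],[0,0,30,0],[0,0,30,0],[0,0,25,0],[0,0,15,0],[0,0,5,0]]]' ; python3 -m jog '[[[5,20,0,0],[7,35,0,0],[8,40,0,0],[8,45,0,0],[8,45,0,0],[8,40,0,0],[8,35,0,0],[8,20,0,0]]]'; python3 - <<'E'
from h import *
s,y,R=rot();print(s['t'],s['tcp_pos'],y)
c=manip.camera_info("wrist");im=manip.snapshot("wrist")
cv2.imwrite("pics/w2.png",cv2.resize(im[:,:,::-1],(800,600),interpolation=cv2.INTER_CUBIC))
import pickle;pickle.dump(c,open("w2.pkl","wb"))
E
```

```text
t: 4.25
tcp_pos: [0.503, -0.2552, 0.3917]
tool_rot: [0.989, -0.15, 0.001, 0.0]
force: [-0.0, 0.6, -1.3]
finger_gap: 0.534
t: 5.25
tcp_pos: [0.5622, 0.0279, 0.3892]
tool_rot: [0.989, -0.149, -0.002, -0.0]
force: [0.5, -0.7, -1.8]
finger_gap: 0.535
5.25 [0.56222182 0.02794839 0.38923211] -17.12299235039712
```

View pics/w2.png

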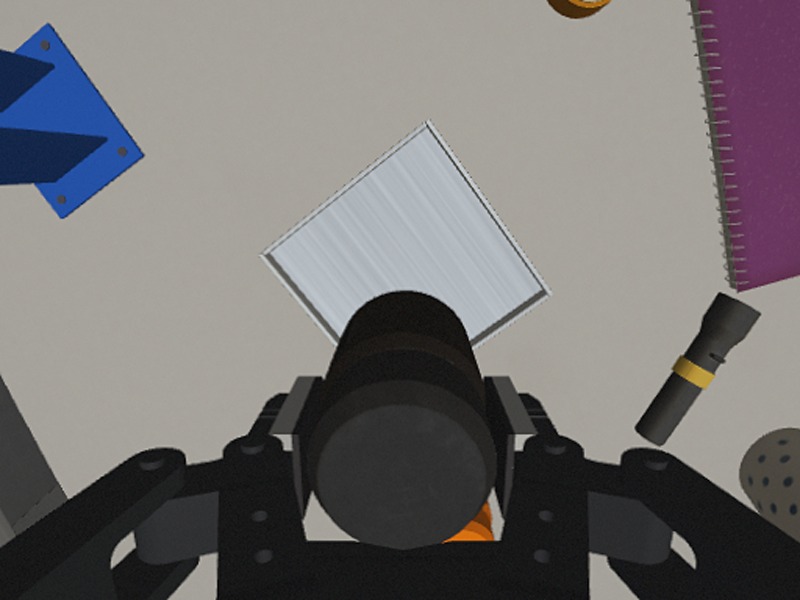

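The jar is upright in the grip. The tray corners are at (428,121), (262,254) and (550,294).

```bash
python3 - <<'E'
from h import *
import pickle;c=pickle.load(open("w2.pkl","rb"));k=.64
f=lambda u,v,z:at(c,u*k-.2,v*k-.2,z)
q=[f(u,v,.018) for u,v in [(428,121),(262,254),(550,294)]];print(np.round(q,4),(q[1]+q[2])/2,np.linalg.norm(q[0]-q[1]),np.linalg.norm(q[0]-q[2]))
E
```

```text
[[ 0.603   0.1156  0.018 ]
 [ 0.4755  0.0687  0.018 ]
 [ 0.6498 -0.0134  0.018 ]] [0.56265    0.02767165 0.018     ] 0.1358449346846197 0.13719315057431916
```

```bash
python3 -m jog '[[[0,0,-15,0],[0,0,-30,0],[0,0,-35,0],[0,0,-30,0],[0,0,-25,0],[0,0,-15,0],[0,0,-8,0],[0,0,-3,0]]]' ; python3 -m jog '[[[0,0,-1,0],[0,0,-1,0],[0,0,-1,0],[0,0,-1,0],[0,0,-1,0],[0,0,0,0],[0,0,0,0],[0,0,0,0]]]'
```

```text
t: 6.3
tcp_pos: [0.5631, 0.0245, 0.2295]
tool_rot: [0.989, -0.15, -0.0, 0.0]
force: [0.4, 0.6, -1.8]
finger_gap: 0.536
t: 7.3
tcp_pos: [0.563, 0.0247, 0.2247]
tool_rot: [0.989, -0.15, -0.0, -0.0]
force: [-0.5, -0.2, -1.2]
finger_gap: 0.53
```

```bash
python3 -m jog '[[[0,0,-0.6,0],[0,0,-0.6,0],[0,0,-0.6,0],[0,0,-0.6,0],[0,0,-0.6,0],[0,0,0,0],[0,0,0,0],[0,0,0,0]]]'
```

```text
t: 8.3
tcp_pos: [0.5631, 0.0249, 0.2228]
tool_rot: [0.989, -0.15, 0.0, -0.0]
force: [-0.9, 1.2, 6.7]
finger_gap: 0.54
```

```bash
python3 -m jog '[[[0,0,0,0],[0,0,0,0],[0,0,0,0],[0,0,0,0],[0,0,10,0],[0,0,40,0],[0,0,60,0],[0,0,60,0]]]' 100 ; python3 -m jog '[[[-3,20,10,4.6],[-4,36,0,4.6],[-4,40,0,4.6],[-4,45,0,4.6],[-4,45,0,4.6],[-4,40,0,4.6],[-4,36,0,4.6],[-3,18,0,4.8]]]'; python3 - <<'E'
from h import *
s,y,R=rot();print(s['t'],s['tcp_pos'],y)
c=manip.camera_info("wrist");im=manip.snapshot("wrist")
cv2.imwrite("pics/w3.png",cv2.resize(im[:,:,::-1],(800,600),interpolation=cv2.INTER_CUBIC))
import pickle;pickle.dump(c,open("w3.pkl","wb"))
E
```

```text
t: 9.3
tcp_pos: [0.5627, 0.0248, 0.3938]
tool_rot: [0.989, -0.15, -0.0, 0.0]
force: [1.5, -0.5, -0.8]
finger_gap: 0.999
t: 10.3
tcp_pos: [0.5323, 0.3066, 0.4024]
tool_rot: [0.985, 0.174, 0.0, -0.0]
force: [0.5, 0.1, 0.1]
finger_gap: 1.003
10.3 [0.53226999 0.30662529 0.40235811] 20.00770675339887
```

View pics/w3.png

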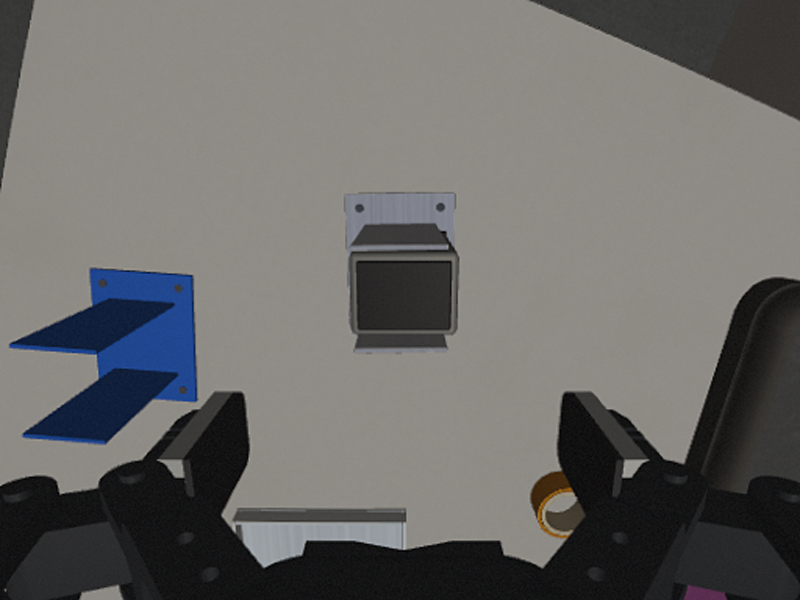

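The pack's top spans (350,251) to (458,334), aligned with the gripper within about a degree.

```bash
python3 - <<'E'
from h import *
import pickle;c=pickle.load(open("w3.pkl","rb"));k=.64
f=lambda u,v,z:at(c,u*k-.2,v*k-.2,z)
q=[f(u,v,.104) for u,v in [(350,251),(459,251),(457,334),(352,333)]]
print(np.round(q,4),np.mean(q,0),[np.linalg.norm(q[i]-q[i-1]) for i in range(4)])
w=[f(u,v,.108) for u,v in [(352,249),(451,249),(449,352),(353,352)]];print("walls",np.mean(w,0),[np.linalg.norm(w[i]-w[i-1]) for i in range(4)])
for p in(q,w):
  for a,b in((0,1),(3,2)):d=p[b]-p[a];print(np.degrees(np.arctan2(d[1],d[0])))
E
```

```text
[[0.4974 0.3225 0.104 ]
 [0.55   0.3416 0.104 ]
 [0.5653 0.2996 0.104 ]
 [0.5124 0.2811 0.104 ]] [0.53127651 0.31119953 0.104     ] [np.float64(0.044068364973849375), np.float64(0.05587609481890353), np.float64(0.044647529920860504), np.float64(0.05614387591753785)]
walls [0.53093193 0.30713156 0.108     ] [np.float64(0.05503017912780024), np.float64(0.04993571501459224), np.float64(0.055037963502339526), np.float64(0.05106578284492994)]
19.89798509779635
19.307249555757714
19.89419133871188
19.87882481734645
```

```bash
python3 -m jog '[[[-1,2.5,-30,-0.3],[0,0,-30,0],[0,0,-30,0],[0,0,-25,0],[0,0,-20,0],[0,0,-15,0],[0,0,-12,0],[0,0,-5,0]]]' 100 ; python3 -m jog '[[[0,0,0,0],[0,0,0,0],[0,0,0,0],[0,0,0,0],[0,0,0,0],[0,0,0,0],[0,0,0,0],[0,0,0,0]]]' 0 40;  python3 -m jog '[[[0,0,5,0],[0,0,10,0],[0,0,20,0],[0,0,30,0],[0,0,30,0],[0,0,30,0],[0,0,25,0],[0,0,10,0]]]'; python3 - <<'E'
from h import *
s,y,R=rot();print(s['t'],s['tcp_pos'],y)
im=manip.snapshot("wrist");i2=manip.snapshot("scene");i3=manip.snapshot("top")
o=np.hstack([cv2.resize(im[:,:,::-1],(400,300)),crop(i2,130,130,100,75,4)])
cv2.imwrite("pics/w4.png",o)
E
```

```text
t: 11.35
tcp_pos: [0.532, 0.3071, 0.2343]
tool_rot: [0.986, 0.169, -0.0, 0.0]
force: [0.7, -0.4, 0.0]
finger_gap: 1.003
t: 12.35
tcp_pos: [0.5324, 0.3074, 0.2354]
tool_rot: [0.986, 0.169, 0.001, -0.0]
force: [0.6, 0.8, 4.8]
finger_gap: 0.673
t: 13.35
tcp_pos: [0.5319, 0.3073, 0.3963]
tool_rot: [0.986, 0.169, 0.001, -0.0]
force: [-1.6, 0.8, -1.6]
finger_gap: 0.674
13.35 [0.53190837 0.30727345 0.39632002] 19.44598757193854
```

View pics/w4.png

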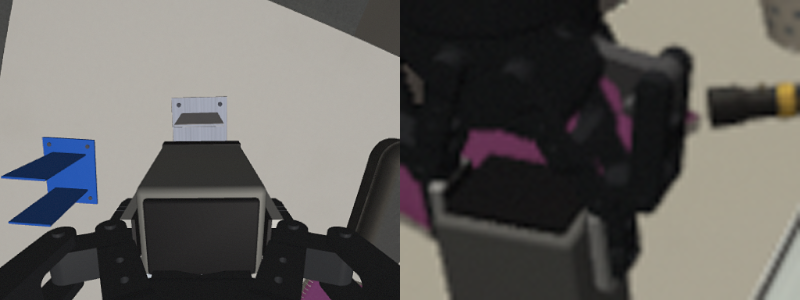

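```bash
python3 - <<'E'
from h import *
im=manip.snapshot("wrist");i2=manip.snapshot("scene")
g=lambda o:np.clip(255*(o/255.)**.5,0,255).astype(np.uint8)
o=np.hstack([crop(im,160,160,200,200,2),crop(i2,130,165,67,67,6)[:400,:400]])
cv2.imwrite("pics/w5.png",g(o))
c=manip.camera_info("scene");print(-c['R'].T@c['t'])
E
```

```text
[0.17076522 0.5915697  0.58888698]
```

View pics/w5.png

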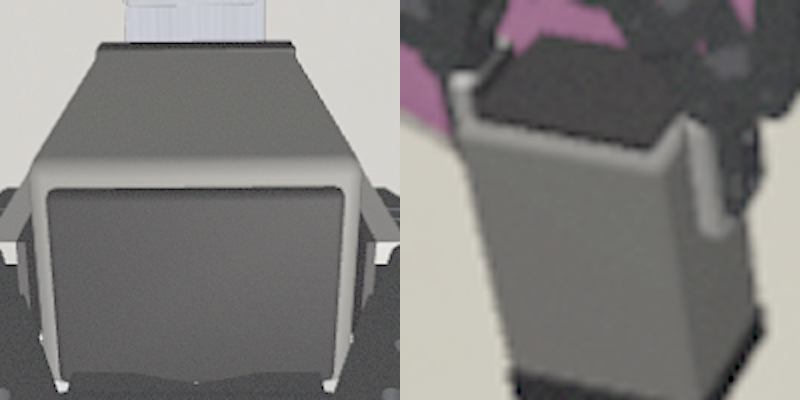

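The face toward +110° is plain in both views, so the back (+x) points at gripper yaw +90° and the window at yaw −90°. I'll carry the pack to bare worktop at about (0.43, −0.08), turning it −126°.

```bash
python3 -m jog '[[[-3,-10,0,-5],[-6,-20,0,-8],[-6,-25,0,-8.5],[-7,-27,0,-8.5],[-7,-27,0,-8.5],[-7,-27,0,-8.5],[-7,-27,0,-8.5],[-7,-27,0,-8.5]]]' ; python3 -m jog '[[[-7,-27,0,-8.5],[-7,-27,0,-8.5],[-7,-27,0,-8.5],[-7,-27,0,-8.5],[-7,-27,0,-8.5],[-7,-27,0,-8.5],[-6,-23,0,-8],[-5,-12,0,-3.5]]]';python3 -m jog '[[[0,0,-15,0],[0,0,-30,0],[0,0,-35,0],[0,0,-30,0],[0,0,-25,0],[0,0,-15,0],[0,0,-7,0],[0,0,-2,0]]]'
```

```text
t: 14.6
tcp_pos: [0.4815, 0.1164, 0.3936]
tool_rot: [0.924, -0.381, -0.001, 0.0]
force: [0.8, -0.5, -2.5]
finger_gap: 0.676
t: 15.6
tcp_pos: [0.4287, -0.0807, 0.394]
tool_rot: [-0.593, 0.805, 0.001, -0.0]
force: [0.2, 0.8, -1.7]
finger_gap: 0.674
t: 16.6
tcp_pos: [0.4291, -0.0797, 0.2354]
tool_rot: [-0.595, 0.804, 0.0, -0.0]
force: [-0.5, -0.2, -1.8]
finger_gap: 0.673
```

```bash
python3 -m jog '[[[0,0,-0.8,0],[0,0,-0.8,0],[0,0,-0.8,0],[0,0,-0.8,0],[0,0,-0.6,0],[0,0,-0.6,0],[0,0,0,0],[0,0,0,0]]]'
```

```text
t: 17.6
tcp_pos: [0.429, -0.0798, 0.2313]
tool_rot: [-0.594, 0.804, 0.0, -0.0]
force: [-0.2, -0.0, -1.9]
finger_gap: 0.673
```

```bash
python3 -m jog '[[[0,0,-0.5,0],[0,0,-0.5,0],[0,0,-0.5,0],[0,0,-0.5,0],[0,0,0,0],[0,0,0,0],[0,0,0,0],[0,0,0,0]]]'
```

```text
t: 18.6
tcp_pos: [0.4289, -0.0797, 0.2312]
tool_rot: [-0.594, 0.804, -0.001, 0.0]
force: [-3.9, 0.0, 21.6]
finger_gap: 0.674
```

```bash
python3 -m jog '[[[0,0,1.5,0],[0,0,0,0],[0,0,0,0],[0,0,0,0],[0,0,0,0],[0,0,0,0],[0,0,0,0],[0,0,0,0]]]' 100;  python3 -m jog '[[[0,0,10,0],[0,0,40,0],[0,0,50,5],[0,0,50,9],[0,0,15,10],[0,0,0,10.5],[0,0,0,10.5],[0,0,0,10.5]]]'; python3 -m jog '[[[0,0,0,10.5],[0,0,0,10.5],[0,0,0,8],[0,0,0,5.3],[0,0,0,0],[0,0,0,0],[0,0,0,0],[0,0,0,0]]]'; python3 - <<'E'
from h import *
s,y,R=rot();print(s['t'],s['tcp_pos'],y)
c=manip.camera_info("wrist");im=manip.snapshot("wrist");i2=manip.snapshot("scene")
import pickle;pickle.dump(c,open("w6.pkl","wb"))
u,v=proj(manip.camera_info("scene"),[.429,-.08,.05]).astype(int);print(u,v)
o=np.hstack([crop(im,0,0,512,384,1.05),crop(i2,u-33,v-50,67,100,4)[:400,:262]][:2] if 0 else [crop(im,128,64,256,200,2),crop(i2,u-35,v-50,70,100,4)])
cv2.imwrite("pics/w6.png",o)
E
```

```text
t: 19.6
tcp_pos: [0.429, -0.0797, 0.2308]
tool_rot: [-0.594, 0.804, 0.0, -0.0]
force: [-0.2, 0.1, 0.4]
finger_gap: 0.997
t: 20.6
tcp_pos: [0.4286, -0.0795, 0.3966]
tool_rot: [0.902, -0.432, 0.0, -0.0]
force: [0.1, -0.6, -0.5]
finger_gap: 1.003
t: 21.6
tcp_pos: [0.429, -0.0797, 0.3958]
tool_rot: [0.989, -0.15, -0.0, -0.0]
force: [-0.1, -0.1, 0.2]
finger_gap: 1.003
21.6 [ 0.42902023 -0.07973617  0.39583597] -17.282513398592556
318 186
```

View pics/w6.png

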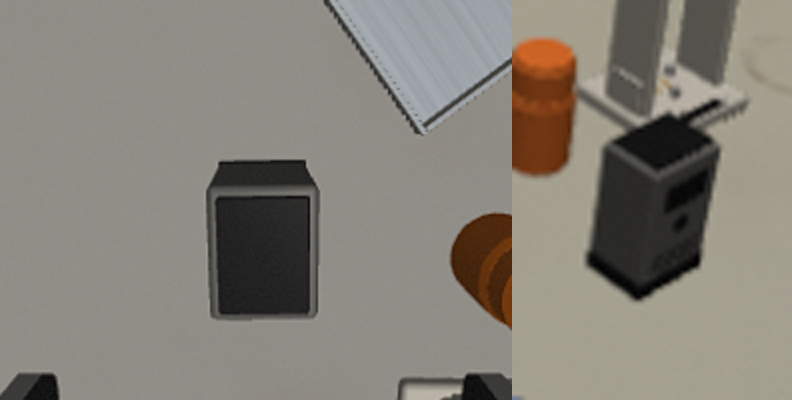

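The pack stands upright with its window and button facing the robot, the same way as the dock's front. Its top runs from (207,187) to (317,320) in the crop.

```bash
python3 - <<'E'
from h import *
import pickle;c=pickle.load(open("w6.pkl","rb"))
f=lambda u,v,z:at(c,128+u/2-.25,64+v/2-.25,z)
q=[f(u,v,.100) for u,v in [(206,186),(319,186),(318,319),(211,319)]]
print(np.round(q,4),np.mean(q,0),[np.linalg.norm(q[i]-q[i-1]) for i in range(4)])
for a,b,o in((0,1,0),(3,2,0),(0,3,90),(1,2,90)):d=q[b]-q[a];print(np.degrees(np.arctan2(d[1],d[0]))+o)
E
```

```text
[[ 0.4166 -0.0448  0.1   ]
 [ 0.4593 -0.0582  0.1   ]
 [ 0.4435 -0.1115  0.1   ]
 [ 0.4009 -0.0982  0.1   ]] [ 0.43005423 -0.07815909  0.1       ] [np.float64(0.055628622617279265), np.float64(0.044690524115194113), np.float64(0.05563637992591261), np.float64(0.04463679517307445)]
-17.38401017821769
-17.395078296057147
-16.434578117623474
-16.49004997769414
```

```bash
python3 -m jog '[[[10,-22,0,0],[12,-28,0,0],[13,-33,0,0],[13,-33,0,0],[12,-28,0,0],[9,-22,0,0],[5,-10,0,0],[0,0,0,0]]]'; python3 - <<'E'
from h import *
s,y,R=rot();print(s['t'],s['tcp_pos'],y)
c=manip.camera_info("wrist");im=manip.snapshot("wrist")
import pickle;pickle.dump(c,open("w7.pkl","wb"))
g=lambda o:np.clip(255*(o/255.)**.6,0,255).astype(np.uint8)
cv2.imwrite("pics/w7.png",g(crop(im,200,110,120,140,4.25)))
E
```

```text
t: 22.7
tcp_pos: [0.5032, -0.2568, 0.3955]
tool_rot: [0.989, -0.151, -0.0, -0.0]
force: [-0.4, 0.6, 1.0]
finger_gap: 0.999
22.7 [ 0.5032115  -0.25681149  0.395525  ] -17.330124332498713
```

View pics/w7.png

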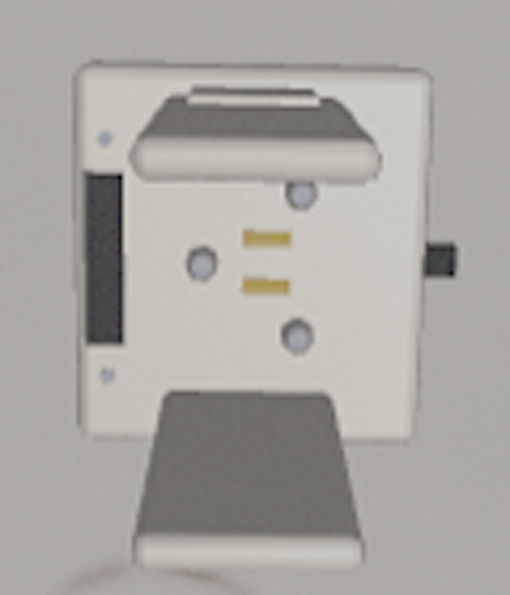

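Three pegs are visible and clear, with tops near (203,262), (302,192) and (297,334) in the crop. Both cheeks and the plinth are also visible. I'll fit the dock's pose.

```bash
python3 - <<'E'
from h import *
import pickle;c=pickle.load(open("w7.pkl","rb"))
from scipy.optimize import least_squares
px=lambda p:np.array([200+(p[0]+.5)/4.25-.5,110+(p[1]+.5)/4.25-.5])
pts=[((203,262),(-12,0,22),2),((302,192),(12,18,22),1),((297,334),(12,-18,22),2),
((78,66),(-44,48,14),1),((433,72),(44,48,14),1),((412,440),(44,-48,14),.7),((81,436),(-44,-48,14),.7),
((131,160),(-22,37,116),1),((380,162),(22,37,116),1),((134,548),(-22,-37,116),1),((363,552),(22,-37,116),1)]
def X(p,l):
    a=p[2];l=np.array(l)/1e3;return [p[0]+np.cos(a)*l[0]-np.sin(a)*l[1],p[1]+np.sin(a)*l[0]+np.cos(a)*l[1],l[2]]
def run(P):
    F=lambda p:np.concatenate([w*(proj(c,X(p,l))-px(m)) for m,l,w in P])
    r=least_squares(F,[.504,-.255,-.3]);print(r.x[:2],np.degrees(r.x[2]));print(np.round(r.fun.reshape(-1,2),1).tolist())
run(pts);run(pts[:3]);run(pts[3:7]);run(pts[7:])
E
```

```text
[ 0.50410964 -0.25409355] -18.441436167016015
[[-0.7, 0.8], [0.0, -0.1], [0.5, 1.6], [-1.5, -1.7], [0.9, -1.5], [0.9, 0.9], [-0.7, 0.6], [-0.3, -1.7], [0.8, -1.1], [-0.7, 0.8], [0.8, 0.8]]
[ 0.5043359  -0.25359069] -18.69317202006161
[[-0.6, -0.3], [0.2, -0.6], [0.5, 0.6]]
[ 0.50396923 -0.25497475] -18.538082830146937
[[-1.3, -0.9], [1.1, -0.6], [1.0, 1.4], [-0.7, 1.1]]
[ 0.50391736 -0.25434992] -18.312548236467304
[[-0.6, -1.2], [0.5, -0.7], [-0.7, 1.2], [0.8, 1.1]]
```

```bash
python3 -m jog '[[[-10,22,0,0],[-12,28,0,0],[-13,33,0,0],[-13,33,0,0],[-12,28,0,0],[-9,22,0,0],[-5,10.5,0,0],[0,0.3,0,0]]]'; python3 -m jog '[[[0,0,-30,0],[0,0,-30,0],[0,0,-30,0],[0,0,-25,0],[0,0,-20,0],[0,0,-15,0],[0,0,-10,0],[0,0,-4,0]]]' 100; python3 -m jog '[[[0,0,0,0],[0,0,0,0],[0,0,0,0],[0,0,0,0],[0,0,0,0],[0,0,0,0],[0,0,0,0],[0,0,0,0]]]' 0 40
```

```text
t: 23.75
tcp_pos: [0.4289, -0.0785, 0.396]
tool_rot: [0.989, -0.149, 0.0, 0.0]
force: [-0.1, -0.1, -0.3]
finger_gap: 1.003
t: 24.75
tcp_pos: [0.4295, -0.0795, 0.2312]
tool_rot: [0.989, -0.15, 0.0, 0.0]
force: [-0.5, 0.6, 0.3]
finger_gap: 1.002
t: 25.75
tcp_pos: [0.4293, -0.0791, 0.2324]
tool_rot: [0.989, -0.15, 0.001, 0.0]
force: [0.5, -1.8, 5.3]
finger_gap: 0.534
```

```bash
python3 -m jog '[[[0,0,5,0],[0,0,15,0],[0,0,25,0],[0,0,30,0],[0,0,30,0],[0,0,25,0],[0,0,15,0],[0,0,5,0]]]'; python3 -m jog '[[[5,-12,0,0],[11,-26,0,-0.5],[13,-32,0,-0.5],[14,-33,0,0],[13,-31,0,0],[10,-24,0,0],[6,-13,0,0],[2,-5,0,0]]]'; python3 -m jog '[[[0,0,0,0],[0,0,-5,0],[0,0,-5,0],[0,0,-5,0],[0,0,0,0],[0,0,0,0],[0,0,0,0],[0,0,0,0]]]';python3 - <<'E'
from h import *
for i in range(3):
  s,y,R=rot();print(s['t'],s['tcp_pos'],y)
  im=manip.snapshot("wrist")
c=manip.camera_info("wrist");print(proj(c,[.504,-.255,.116]))
cv2.imwrite("pics/w8.png",np.clip(255*(cv2.resize(im[80:,:,::-1],(800,475),interpolation=cv2.INTER_CUBIC)/255.)**.6,0,255).astype(np.uint8))
E
```

```text
t: 26.75
tcp_pos: [0.4287, -0.0787, 0.3824]
tool_rot: [0.989, -0.15, 0.0, 0.0]
force: [0.8, 0.2, -2.0]
finger_gap: 0.531
t: 27.75
tcp_pos: [0.503, -0.2557, 0.3808]
tool_rot: [0.987, -0.159, -0.001, -0.001]
force: [0.3, 0.4, -2.0]
finger_gap: 0.529
t: 28.75
tcp_pos: [0.5031, -0.255, 0.367]
tool_rot: [0.987, -0.159, 0.0, 0.0]
force: [0.2, 0.4, -2.5]
finger_gap: 0.534
28.75 [ 0.50306408 -0.25501639  0.36699144] -18.26724521854279
28.8 [ 0.50306558 -0.25501291  0.36697506] -18.2650058786949
28.85 [ 0.50304704 -0.25499607  0.36692718] -18.26558103872494
[260.41521623 208.82983624]
```

View pics/w8.png

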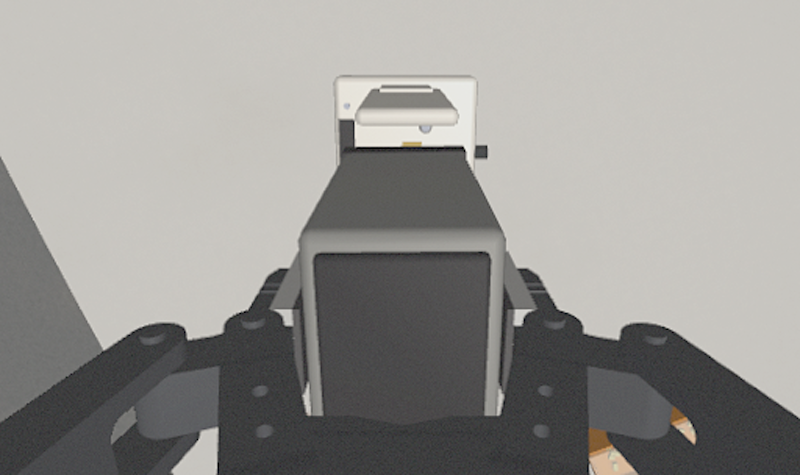

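Everything is aligned with the dock in view and the pack hangs straight. I'll go down between the cheeks, stopping just above the pegs.

```bash
python3 -m jog '[[[0.4,0,-5,0],[0,0,-12,0],[0,0,-18,0],[0,0,-20,0],[0,0,-20,0],[0,0,-18,0],[0,0,-10,0],[0,0,-5,0]]]'; python3 -m jog '[[[0,0,-0.8,0],[0,0,-0.8,0],[0,0,-0.8,0],[0,0,-0.8,0],[0,0,-0.8,0],[0,0,-0.8,0],[0,0,0,0],[0,0,0,0]]]'
```

```text
t: 29.9
tcp_pos: [0.5034, -0.2549, 0.2579]
tool_rot: [0.987, -0.159, -0.001, -0.0]
force: [-0.5, -0.1, -1.6]
finger_gap: 0.535
t: 30.9
tcp_pos: [0.5034, -0.255, 0.254]
tool_rot: [0.987, -0.159, 0.0, 0.0]
force: [0.2, -0.0, -2.8]
finger_gap: 0.533
```

```bash
python3 -m jog '[[[0,0,-0.5,0],[0,0,-0.5,0],[0,0,-0.5,0],[0,0,-0.5,0],[0,0,0,0],[0,0,0,0],[0,0,0,0],[0,0,0,0]]]'
```

```text
t: 31.9
tcp_pos: [0.5035, -0.255, 0.252]
tool_rot: [0.987, -0.159, 0.0, 0.0]
force: [0.4, -0.8, -2.9]
finger_gap: 0.53
```

```bash
python3 -m jog '[[[0,0,-0.5,0],[0,0,-0.5,0],[0,0,-0.5,0],[0,0,-0.5,0],[0,0,-0.5,0],[0,0,-0.5,0],[0,0,0,0],[0,0,0,0]]]'
```

```text
t: 32.9
tcp_pos: [0.5034, -0.2549, 0.249]
tool_rot: [0.987, -0.159, -0.0, -0.0]
force: [-0.5, 0.5, -2.9]
finger_gap: 0.533
```

Inside the sockets, with no side force.

```bash
python3 -m jog '[[[0,0,-0.5,0],[0,0,-0.5,0],[0,0,-0.5,0],[0,0,-0.4,0],[0,0,-0.3,0],[0,0,-0.3,0],[0,0,0,0],[0,0,0,0]]]';python3 -m jog '[[[0,0,-0.3,0],[0,0,-0.3,0],[0,0,-0.3,0],[0,0,0,0],[0,0,0,0],[0,0,0,0],[0,0,0,0],[0,0,0,0]]]'
```

```text
t: 33.9
tcp_pos: [0.5034, -0.255, 0.2465]
tool_rot: [0.987, -0.159, 0.0, 0.0]
force: [-0.4, -0.4, -1.9]
finger_gap: 0.534
t: 34.9
tcp_pos: [0.5035, -0.2549, 0.2464]
tool_rot: [0.987, -0.159, 0.0, 0.0]
force: [-1.5, 1.4, 5.8]
finger_gap: 0.535
```

The pack is seated at the expected depth (0.2464, expected about 0.246) with light contact. I'll let go, rise and check.

```bash
python3 -m jog '[[[0,0,0,0],[0,0,0,0],[0,0,0,0],[0,0,0,0],[0,0,0,0],[0,0,10,0],[0,0,30,0],[0,0,50,0]]]' 100;python3 -m jog '[[[0,0,40,0],[0,-30,10,0],[0,-40,0,0],[0,-40,0,0],[0,-30,0,0],[0,-20,0,0],[0,0,0,0],[0,0,0,0]]]';python3 - <<'E'
from h import *
w=manip.snapshot("wrist");i2=manip.snapshot("scene");i3=manip.snapshot("top")
c=manip.camera_info("scene");u,v=proj(c,[.504,-.255,.06]).astype(int);a,b=proj(c,[.563,.025,.05]).astype(int)
ct=manip.camera_info("top");e,f=proj(ct,[.54,-.1,.05]).astype(int)
o=np.vstack([np.hstack([cv2.resize(w[:,:,::-1],(400,300)),crop(i2,u-40,v-30,80,60,5)]),np.hstack([crop(i2,a-40,b-30,80,60,5),crop(i3,e-80,f-60,160,120,2.5)])])
cv2.imwrite("pics/w9.png",np.clip(255*(o/255.)**.65,0,255).astype(np.uint8))
E
```

```text
t: 35.9
tcp_pos: [0.503, -0.2547, 0.3356]
tool_rot: [0.987, -0.159, -0.002, -0.001]
force: [0.5, -0.4, -0.8]
finger_gap: 1.0
t: 36.9
tcp_pos: [0.5034, -0.4138, 0.3855]
tool_rot: [0.987, -0.158, -0.0, -0.001]
force: [0.1, 0.5, 0.3]
finger_gap: 1.0
```

View pics/w9.png

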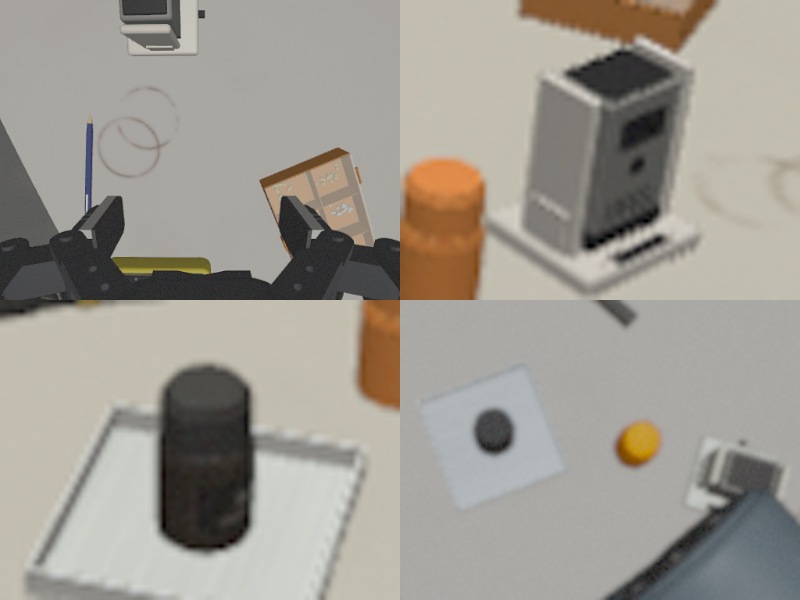

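The jar stands upright in the middle of the tray. The pack sits level between the cheeks at about the cheek tops, with its window and button on the black-bar side. The gripper is clear, so I'm handing in.

```bash
python3 -c "
from station import manip
manip.sign_off()"
```

```text
the job is handed in; nothing more can be done
```

The job is done and handed in at about 37 s on the robot's clock, inside the 72 s limit.

- **Jar:** I lifted it off the dock and stood it upright in the middle of the tray.
- **Pack:** I lifted it from the rack by its width, stood it on bare worktop and let go. I then took it again front and back, and lowered it onto the pegs with its window toward the dock's front.

**Last checks:**
- The final scene picture shows the pack level between the cheeks, with its window and button on the black-bar side, and the jar upright in the tray.
- The pack touched home with the tool at 0.2464 m against about 0.246 m expected, at about 6 N. The largest contact reading was about 22 N, when the pack was set on the worktop.
- The gripper was open and well clear at the end. I moved neither the tape roll nor the torch.

**Disagreements:** The wrist camera measured sizes about 3% small and placed the pack 1–2 mm off from the tool readings. I corrected for the offset before seating the pack, and it went onto the pegs without catching.

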